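# Clamp a bearing block in the crank clamp

### The job

Stand the aluminium bearing block upright between the jaws of the bench clamp, in the middle of the bed's width and with its bored faces to the open sides. Then take the loose black sleeve of the crank between the fingers, keep hold of it all the while the crank turns, and wind the jaw in until the block is firmly clamped against the stop (about 85 N on the block, and never more than 120 N, which would crush it). Let go, and leave the other things on the table alone.

Things in the scene. Friction and masses are not known exactly. Their poses are not given: they have to be found in the camera images.
- block_mid (a point): centre (29 mm above its underside) of the loose aluminium bearing block: an upright block 44 mm along its own x, 40 mm along its own y and 58 mm tall, 0.26 kg give or take. A round brass-bushed bore shows on its two y faces; the two x faces are plain and are the ones to be clamped. Grasp it across y. Half a turn about z makes no difference.
- clamp: fixed bench clamp, a steel bed 300 mm long, 80 mm wide and 30 mm high with a blue gearbox at the +x end; origin on the table under the place for the block, its x axis runs along the bed from the stop towards the gearbox and crank, z up. The block's own x must lie along this x.
- bed (a point): middle of the top of the bed, 30 mm above the table, where the block is stood; axes as the clamp's. The stop, a steel plate 34 mm tall, has its face somewhere between 30 and 44 mm from here on the -x side (re-set from job to job, not measured). The jaw face on the +x side is 56 mm from here at crank 0. The jaw pushes the block along the bed to the stop.
- hub (a point): point on the crank's upright axis, at the height of the top of the crank's arm (108 mm above the table), 160 mm from the bed point along the clamp's x. Axes as the clamp's.
- crank (a joint): turn of the crank in rad, growing clockwise seen from above, which winds the jaw in towards the stop by 4 mm per rad; at 0 the crank's arm points along the clamp's +x. It starts anywhere between 0 and 3.5; the block is clamped some 1.3 to 2.5 turns later. The crank is stiff and self-locking and stays where it is left: turning it takes about 10 N at the sleeve while it moves and the jaw runs free.
- sleeve_mid (a point): middle of the crank's upright black grip sleeve, 25 mm in diameter and 62 mm tall (from 110 to 172 mm above the table), 65 mm from the crank's axis. It spins freely on its pin, so a hand that holds it need not turn with the crank. Its own turn means nothing.
- sleeve: the same sleeve; origin at the centre of its lower end. Once the block is tight against the stop every further rad adds about 80 N on the block and about 5 N to the push at the sleeve: 85 N on the block is about 5 N more push than running free. A hand that stops but keeps hold feels only part of the friction, yet the same rise.
- pad: the jaw's steel face plate, 66 mm wide and 34 mm tall, backed by a spring of 20 N per mm (up to 12 mm), that presses on the block; it moves along the clamp's -x as the jaw closes. This origin lies away from the plate: take only its motion.
- block: the bearing block; origin at the centre of its underside.
- flat_housing: bystander: a flat aluminium bearing housing, 85 by 55 mm, 28 mm tall, lying on the table; not the part to clamp.
- screwdriver: bystander: screwdriver lying on the table.
- spray_can: bystander: white can, 54 mm across, 150 mm tall.
- tape_roll: bystander: black roll, 90 mm across, 25 mm tall.
- wrench: bystander: steel wrench lying on the table beyond the clamp.
- castor_wheel: bystander: small rubber wheel lying flat, 60 mm across, 26 mm tall.
- parts_cup: bystander: steel cup, 70 mm across, 70 mm tall.
Not all that is in view belongs to the job. What is shaped like the block but purple or turquoise is not meant.

How it is judged:
On the way, in this order (a step that is already met when the one before it is completed fails the run):
1. the block stands upright and released on the clamp's bed between the jaws, within 12 mm of the middle of the bed's width, its plain faces to the jaws (y of block_mid in the frame of bed between -0.012 and 0.012 m and x of block_mid in the frame of bed between -0.03 and 0.03 m and z of block_mid in the frame of bed between 0.025 and 0.033 m and angle between block_mid's own z axis and vertical below 0.1 rad and angle between the x axis of block_mid and the x axis of clamp, either way round below 0.15 rad and contact force between the fingers and block below 0.1 N and linear speed of block below 0.02 m/s), for 0.2 s.
2. the jaw presses the block with more than 55 N, the sleeve being held (contact force between pad and block above 55 N and contact force between the fingers and sleeve above 0.3 N and horizontal distance between the grasp point and sleeve_mid below 0.02 m), for 0.2 s.
At the end, for the whole second after the job is handed in: The block stands upright (within 0.1 rad) and square (within 0.15 rad) on the clamp's bed, within 12 mm of the middle of its width, bored faces to the open sides, pressed by the jaw with 55 to 120 N, and block and crank are still (contact force between pad and block between 55 and 120 N and linear speed of block below 0.02 m/s and velocity of joint crank between -0.1 and 0.1 rad/s and y of block_mid in the frame of bed between -0.012 and 0.012 m and x of block_mid in the frame of bed between -0.03 and 0.03 m and z of block_mid in the frame of bed between 0.025 and 0.033 m and angle between block_mid's own z axis and vertical below 0.1 rad and angle between the x axis of block_mid and the x axis of clamp, either way round below 0.15 rad); the robot touches nothing.
It fails at once if the jaw presses the block with more than 120 N (contact force between pad and block above 120 N).
It fails at once if the crank turns faster than 0.6 rad/s while the sleeve is not held between the fingers ((velocity of joint crank above 0.6 rad/s or velocity of joint crank below -0.6 rad/s) and not (contact force between the fingers and sleeve above 0.3 N and horizontal distance between the grasp point and sleeve_mid below 0.02 m)).
It fails at once if a bystander is moved by more than 30 mm (distance of any of flat_housing, screwdriver, spray_can, tape_roll, wrench, castor_wheel, parts_cup from where it was at the start of the episode above 0.03 m).
It also fails if it takes over 72 s, if anything falls off the work surface, if the arm or the gripper's body presses on something with over 40 N, if the wrist force passes 120 N, or if a joint passes its speed limit or range.

### The arm

A 6-joint arm with a two-finger parallel gripper is mounted at the origin on the work surface. World frame = base frame: x ahead of the robot, y to its left, z up, the work surface at z = 0. Lengths are in m, angles in rad, forces in N, time in s.
With the tool pointing down it reaches from about 0.25 to 0.725 m from the base axis. Payload 4 kg.
Tool frame: the origin (TCP) lies on the centre line of the jaws, within the pads' length; the fingertips stand 17 mm ahead of it and the grasp point (between the pads) lies 2 mm behind it; z points along the fingers, y is the line along which they close (so a half turn about z gives the same grasp; the last joint's range is limited). The gripper opens to 85 mm and grips with 20 to 120 N. Pads are 22 mm wide; open, the fingers measure 114 mm over their backs; the gripper's body (76 mm by 85 mm) begins 54 mm behind the grasp point. The pads swing forward as they close: fully open they stand 13 mm farther back than shut.
Start: joints at [-1.133, 0.241, 0.005, 1.335, 0, 1.571], TCP at [0.212, -0.453, 0.248] pointing down, gripper open.
Joint ranges: [-2.72, 2.72], [-1.05, 1.87], [-1.09, 1.28], [-1.99, 2.15], [-1.42, 1.44], [-3.14, 3.14]. Speed limits (rad/s): [2.79, 2.79, 3.14, 3.14, 3.14, 3.14].

### API

Orientations are given as a unit quaternion [x, y, z, w].
In Python, from workcell import get_obs, imaging, order gives the robot as it stands.
- The arm moves only by the tool apply_moves, never from a script. Its argument "targets" is a list that holds one entry, the list of rows, each a list of 5 numbers: the shift along the world's x, y, z in units of 40 mm (1.0 is 40 mm), then the turn about the world's z in degrees, then the gripper command: -1 is shut, 1 is fully open, values between are in proportion. In form: [[[dx, dy, dz, turn, fingers], ...]]. A call has 1 to 8 rows; each row shifts and turns the commanded pose from where the row before left it; what a row does not reach is not made up. A row lasts 1/12 s, in which the tool goes at most 41.7 mm and 7.16 degrees, less where a joint would pass 70% of its speed; a pose out of reach is approached as far as the arm can. A call is refused whole if a number of a shift passes 1 or a number of a turn 7.16, either way. A call with a gripper value outside its range is refused whole. The fingers move at their own pace and stop on an object; the grip force is fixed at half the most. Time passes only in rows, so rows that do not move let the fingers close. It gives the time, the measured TCP pose, the force, the opening and the grip force at its end, in the units of the state.
- get_obs(): the state, without advancing time (a new reading comes with each control period).
- imaging.camera(name): name is "scene" or "top" or "wrist"; returns (picture, depth): 400x640x3 uint8, blue, green, red; 400x640 float32, m along the optical axis (not along the pixel's ray), 0 where there is no reading.
- imaging.get_calibration(name): a dict with "camera_matrix" (3x3 intrinsics, pixels), "k1" (the pictures are not rectified: a ray, as slopes to the right and down, at radius r is drawn at 1 + k1 r^2 times it, then the intrinsics apply), "eye" and "rotation" of the camera in the world; the wrist camera has in their place "hand_eye" (4x4, takes a point from camera to tool coordinates, whose origin is the TCP and whose axes are the flange's). Camera axes: x right, y down, z forward; pixel columns grow to the right and rows downward; lengths in m; the calibration is good to about 2 mm. A picture is of the moment at which its call begins: read the wrist's pose just before it. get_calibration takes no time and is no camera call.
- order.job_done(): hands the job in; it is judged then, once.
The state is a dict: "clock": time; "joint_pos": joint angles; "joint_vel": joint speeds; "tau": joint torques, N m; "eef_pos": TCP position; "tool_rot": TCP orientation; "ft_force": force on the tool from outside, world axes, zero at the start; "ft_torque": the same for the moment, N m; "grip_width": finger opening in m; "grasp_force": force on a finger pad.
Only numpy, scipy, OpenCV 4.12 (cv2) and the standard library are available. Lean on these libraries where they do the work, as an engineer would, in place of code of your own. Each camera call takes 0.05 s, during which the arm holds its last target. There are 200 camera calls.

## Working session

There is one attempt and no reset: what is moved stays moved. The work goes in short steps, Python scripts to look and compute and a tool call to move; the robot and the scene stay as the last step left them, time stands still between calls to the robot, and variables do not carry over. Pictures are saved under pics/ and viewed, at most 10 in all, crops included, and the job is handed in when it is done.

Besides the shell and the picture viewer there is one more tool, called by a JSON object that holds its "api" and its "payload", one argument or row to a line. apply_moves: Moves the arm, as the interface text tells. Its arguments: {"type":"object","properties":{"targets":{"type":"array","items":{"type":"array","items":{"type":"array","items":{"type":"number"}}}}},"required":["targets"]}

```bash
mkdir -p pics; cat > h.py <<'E'
import numpy as np, cv2
from workcell import get_obs, imaging, order
from scipy.spatial.transform import Rotation as R
def cam(name):
    o=get_obs(); im,d=imaging.camera(name); c=imaging.get_calibration(name)
    if name=="wrist":
        T=np.eye(4);T[:3,:3]=R.from_quat(o["tool_rot"]).as_matrix();T[:3,3]=o["eef_pos"]
        T=T@np.array(c["hand_eye"]); Rm,e=T[:3,:3],T[:3,3]
    else: Rm,e=np.array(c["rotation"]),np.array(c["eye"])
    return im,d,(np.array(c["camera_matrix"]),c["k1"],Rm,e)
def rays(uv,C):
    K,k1,Rm,e=C; uv=np.atleast_2d(uv).astype(float)
    p=np.c_[(uv[:,0]-K[0,2])/K[0,0],(uv[:,1]-K[1,2])/K[1,1]]; q=p.copy()
    for _ in range(10): q=p/(1+k1*(q**2).sum(1,keepdims=True))
    return np.c_[q,np.ones(len(q))]
def plane(uv,C,z):
    r=rays(uv,C)@C[2].T; return C[3]+r*((z-C[3][2])/r[:,2])[:,None]
def cloud(d,C):
    v,u=np.mgrid[:d.shape[0],:d.shape[1]]
    r=rays(np.c_[u.ravel(),v.ravel()],C)*d.reshape(-1,1)
    P=r@C[2].T+C[3]; P[d.ravel()==0]=np.nan
    return P.reshape(*d.shape,3)
def grab(name,f):
    im,d,C=cam(name); cv2.imwrite(f"pics/{f}.png",im); np.savez(f"pics/{f}.npz",im=im,d=d,K=C[0],k1=C[1],R=C[2],e=C[3]); return im,d,C
def load(f):
    z=np.load(f"pics/{f}.npz"); return z["im"],z["d"],(z["K"],float(z["k1"]),z["R"],z["e"])
E
python3 - <<'E'
from h import *
for n in("top","scene"):
    im,d,C=grab(n,n+"0"); print(n,C[3].round(3),C[2].round(2).tolist(),C[0].round(0).tolist(),C[1])
print(imaging.get_calibration("wrist")); print(get_obs())
E
```

```text
top [ 0.379 -0.012  1.01 ] [0.71, -0.7, 0.06, -0.08] [[364.0, 0.0, 322.0], [0.0, 364.0, 199.0], [0.0, 0.0, 1.0]] -0.024226682234428296
scene [1.11  0.098 1.001] [0.63, 0.73, -0.21, -0.17] [[389.0, 0.0, 326.0], [0.0, 389.0, 199.0], [0.0, 0.0, 1.0]] -0.0263973876412873
{'camera_matrix': array([[310.08989783,   0.        , 320.05815871],
       [  0.        , 310.08989783, 200.49306132],
       [  0.        ,   0.        ,   1.        ]]), 'k1': -0.02319444577958711, 'hand_eye': array([[ 6.73529675e-04, -9.51164012e-01, -3.08685225e-01,
         7.90089559e-02],
       [ 9.99999741e-01,  5.62827109e-04,  4.47668361e-04,
         5.52425359e-05],
       [-2.52069622e-04, -3.08685447e-01,  9.51164145e-01,
        -1.25467159e-01],
       [ 0.00000000e+00,  0.00000000e+00,  0.00000000e+00,
         1.00000000e+00]])}
{'clock': 0.1, 'joint_pos': array([-1.13298856e+00,  2.41303347e-01,  3.85797514e-03,  1.33521562e+00,
        1.27202799e-05,  1.57082493e+00]), 'joint_vel': array([ 0.00050652, -0.00226286,  0.0029575 ,  0.00235274, -0.00164191,
       -0.00255822]), 'tau': array([-4.49603704e-04, -3.73138583e+01,  2.53010005e+01,  1.08517017e-02,
       -4.33944695e-05,  1.45743172e-05]), 'eef_pos': array([ 0.21175167, -0.45235056,  0.24751872]), 'tool_rot': array([ 9.76138751e-01,  2.17145733e-01, -1.96270230e-04, -9.11463619e-04]), 'ft_force': array([-0.40170309,  0.55563343,  0.67857998]), 'ft_torque': array([-0.03582658,  0.03468472,  0.01321022]), 'grasp_force': 0.0, 'grip_width': 0.08568978777928551}
```

View pics/top0.png

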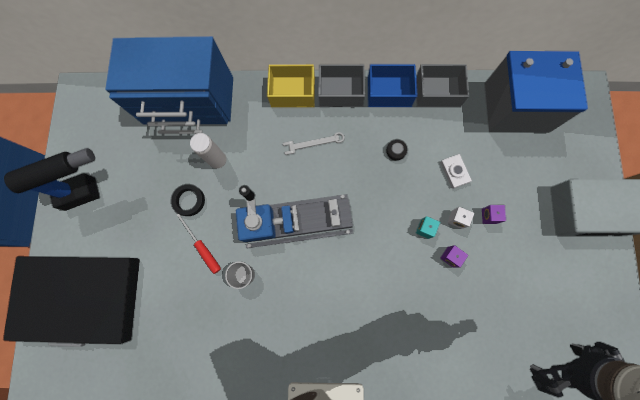

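View pics/scene0.png

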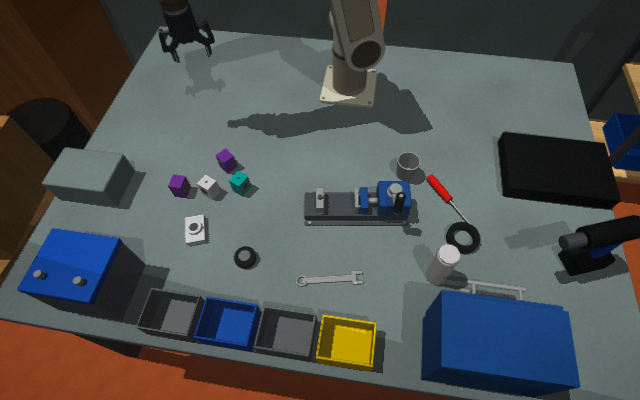

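The top view shows the aluminium block at (463,217) with purple and turquoise decoys around it. The bed runs from (350,215) to the gearbox at (253,222), the stop is at (335,213), and the sleeve top is at (246,190), so the crank sits near a quarter turn. Next I'll measure these from depth.

```bash
python3 - <<'E'
from h import *
im,d,C=load("top0"); P=cloud(d,C); z=P[...,2]
v,u=np.mgrid[:400,:640]
def rect(m,n):
    p=P[m][:,:2]; r=cv2.minAreaRect(p.astype(np.float32)); print(n,m.sum(),np.round(r[0],4),np.round(r[1],4),round(r[2],1),'z',np.median(P[m][:,2]).round(4)); return r
roi=(u>445)&(u<480)&(v>200)&(v<235)
hsv=cv2.cvtColor(im,cv2.COLOR_BGR2HSV)
rect(roi&(z>.05)&(z<.066)&(hsv[...,1]<60),'block top')
for n,(a,b,c,e) in dict(turq=(412,440,215,240),pur1=(480,510,200,226),pur2=(438,470,244,270),flat=(438,475,150,190)).items():
    rect((u>a)&(u<b)&(v>c)&(v<e)&(z>(.02 if n=='flat' else .045)),n)
cl=(u>225)&(u<360)&(v>180)&(v<250)
bed=cl&(z>.024)&(z<.036); rect(bed,'bed')
rect(cl&(z>.024)&(z<.08)&(u>290),'bedpart')
st=cl&(z>.055)&(z<.075)&(u>322)&(u<350); rect(st,'stop')
rect(cl&(z>.055)&(z<.075)&(u>276)&(u<300),'jaw')
sl=(u>230)&(u<265)&(v>175)&(v<212)&(z>.15); rect(sl,'sleeve'); print(np.nanmax(z[cl]))
hb=cl&(z>.10)&(z<.118); rect(hb,'arm')
for n,(a,b,c,e) in dict(cup=(220,260,255,295),can=(185,228,128,172),tape=(165,210,180,220),).items(): rect((u>a)&(u<b)&(v>c)&(v<e)&(z>.015),n)
big=cv2.resize(np.hstack([im[170:260,225:360],im[150:240,405:520]]),None,fx=3,fy=3,interpolation=cv2.INTER_CUBIC); cv2.imwrite("pics/z0.png",big)
E
```

```text
Traceback (most recent call last):
  File "h.py", line 21, in cloud
    P=r@C[2].T+C[3]; P[d.ravel()==0]=np.nan
      ~^~~~~~~
ValueError: matmul: Input operand 1 has a mismatch in its core dimension 0, with gufunc signature (n?,k),(k,m?)->(n?,m?) (size 4 is different from 3)
```

```bash
sed -i 's/Rm,e=np.array(c\["rotation"\]),/Rm,e=R.from_quat(c["rotation"]).as_matrix(),/; s/return z\["im"\],z\["d"\],(z\["K"\],float(z\["k1"\]),z\["R"\],z\["e"\])/M=z["R"]; M=R.from_quat(M).as_matrix() if M.shape==(4,) else M; return z["im"],z["d"],(z["K"],float(z["k1"]),M,z["e"])/' h.py
cat > m.py <<'E'
from h import *
im,d,C=load("top0"); P=cloud(d,C); z=P[...,2]
v,u=np.mgrid[:400,:640]
def rect(m,n):
    if m.sum()<3: return print(n,m.sum())
    p=P[m][:,:2]; r=cv2.minAreaRect(p.astype(np.float32)); print(n,m.sum(),np.round(r[0],4),np.round(r[1],4),round(r[2],1),'z',np.median(P[m][:,2]).round(4)); return r
roi=(u>445)&(u<480)&(v>200)&(v<235)
hsv=cv2.cvtColor(im,cv2.COLOR_BGR2HSV)
rect(roi&(z>.05)&(z<.066)&(hsv[...,1]<60),'block top')
for n,(a,b,c,e) in dict(turq=(412,440,215,240),pur1=(480,510,200,226),pur2=(438,470,244,270),flat=(438,475,150,190)).items():
    rect((u>a)&(u<b)&(v>c)&(v<e)&(z>(.02 if n=='flat' else .045)),n)
cl=(u>225)&(u<360)&(v>180)&(v<250)
bed=cl&(z>.024)&(z<.036); rect(bed,'bed')
rect(cl&(z>.024)&(z<.08)&(u>290),'bedpart')
st=cl&(z>.055)&(z<.075)&(u>322)&(u<350); rect(st,'stop')
rect(cl&(z>.055)&(z<.075)&(u>276)&(u<300),'jaw')
sl=(u>230)&(u<265)&(v>175)&(v<212)&(z>.15); rect(sl,'sleeve'); print(np.nanmax(z[cl]))
hb=cl&(z>.10)&(z<.118); rect(hb,'arm')
for n,(a,b,c,e) in dict(cup=(220,260,255,295),can=(185,228,128,172),tape=(165,210,180,220),).items(): rect((u>a)&(u<b)&(v>c)&(v<e)&(z>.015),n)
big=cv2.resize(np.hstack([im[170:260,225:360],im[150:240,405:520]]),None,fx=3,fy=3,interpolation=cv2.INTER_CUBIC); cv2.imwrite("pics/z0.png",big)
E
python3 m.py
```

```text
block top 266 [ 0.5251 -0.3604] [0.0454 0.0406] 66.6 z 0.0566
turq 278 [ 0.4977 -0.2698] [0.0412 0.0445] 66.4 z 0.0565
pur1 288 [ 0.5341 -0.4511] [0.0418 0.0429] 89.2 z 0.0564
pur2 299 [ 0.4207 -0.3363] [0.0449 0.0422] 56.1 z 0.0563
flat 292 [ 0.6611 -0.3612] [0.0833 0.0536] 20.5 z 0.0255
bed 1573 [0.5239 0.0401] [0.08   0.2134] 8.5 z 0.0289
bedpart 1755 [0.5272 0.0181] [0.08   0.1689] 8.5 z 0.0295
stop 219 [ 0.5328 -0.02  ] [0.0701 0.0218] 8.4 z 0.0633
jaw 353 [0.5143 0.1046] [0.0697 0.0551] 8.5 z 0.0647
sleeve 117 [0.5663 0.195 ] [0.0248 0.0254] 88.9 z 0.1711
0.17971707769511813
arm 290 [0.5284 0.1918] [0.0875 0.0336] 11.4 z 0.1092
cup 374 [0.3677 0.2239] [0.0681 0.0684] 36.3 z 0.0569
can 791 [0.7266 0.3425] [0.1324 0.0539] 35.4 z 0.1267
tape 496 [0.5726 0.3942] [0.0893 0.0894] 21.9 z 0.0236
```

View pics/z0.png

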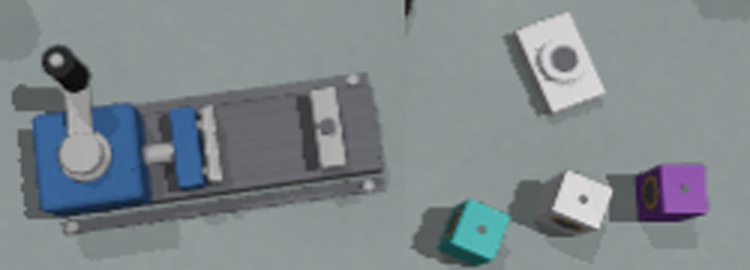

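The crop confirms the bore is on the block's image-lower face, so the block's x lies at about 66.6°. The stop, jaw, hub and sleeve distances agree with the sizes given. I'm moving above the block.

{"api": "apply_moves", "payload": {
  "targets": [
    [[0.9,0.26,0,5.2,0.6],[0.9,0.26,0,5.2,0.6],[0.9,0.26,0,5.2,0.6],[0.9,0.26,0,5.2,0.6],[0.9,0.26,0,5.2,0.6],[0.9,0.26,0,5.2,0.6],[0.9,0.26,0,5.2,0.6],[0.9,0.26,0,5.2,0.6]]
  ]
}}

```text
clock: 0.77
eef_pos: [0.5014, -0.3686, 0.2477]
tool_rot: [0.834, 0.552, -0.0, -0.001]
ft_force: [-0.2, -1.3, -0.8]
grip_width: 0.0681
grasp_force: 0.0
```

{"api": "apply_moves", "payload": {
  "targets": [
    [[0.6,0.2,-0.5,0,0.6],[0,0,-0.5,0,0.6],[0,0,0,0,0.6]]
  ]
}}

```text
clock: 1.02
eef_pos: [0.5234, -0.3589, 0.2024]
tool_rot: [0.835, 0.551, -0.002, -0.004]
ft_force: [-1.4, -0.1, -1.1]
grip_width: 0.0681
grasp_force: 0.0
```

```bash
python3 - <<'E'
from h import *
im,d,C=grab("wrist","w0"); P=cloud(d,C); z=P[...,2]; o=get_obs()
print(o["eef_pos"],R.from_quat(o["tool_rot"]).as_matrix()[:,1],o["grip_width"],o["ft_force"])
m=((z>.05)&(z<.066)).astype(np.uint8)
n,l,s,c=cv2.connectedComponentsWithStats(m)
for i in range(1,n):
    if s[i,4]>300:
        p=P[l==i]; r=cv2.minAreaRect(p[:,:2].astype(np.float32)); print(s[i],np.round(c[i]),np.round(r[0],4),np.round(r[1],4),r[2],np.median(p[:,2]))
E
```

```text
[ 0.52278359 -0.35992466  0.20468826] [ 0.91885341 -0.39452328 -0.00773302] 0.06818378091652302 [-0.60901624 -0.34262573  1.05530501]
[ 226   87   56   49 2551] [254. 111.] [ 0.4976 -0.2718] [0.0393 0.0447] 67.00713348388672 0.05769925337997028
[ 303  169   44   48 2059] [324. 193.] [ 0.5249 -0.3621] [0.0437 0.0401] 67.12499237060547 0.05778489866222136
[ 189  185   50   53 2015] [213. 211.] [ 0.421  -0.3379] [0.0444 0.0411] 53.17263412475586 0.05772339840976448
[ 618  184   22  153 1830] [631. 249.] [ 0.7804 -0.5573] [0.1804 0.021 ] 83.78295135498047 0.05698659099905595
[ 342  244   48   49 1601] [367. 268.] [ 0.5337 -0.4517] [0.041  0.0441] 89.97330474853516 0.05777886409974692
[444 374  36  23 415] [460. 384.] [ 0.5782 -0.6304] [0.041  0.0044] 1.8475944995880127 0.058831364581797496
```

View pics/w0.png

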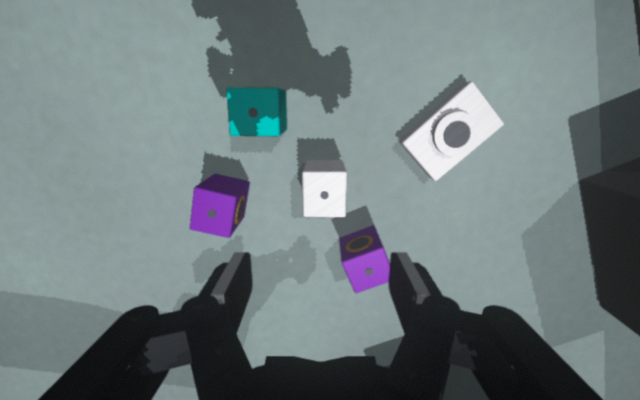

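Wrist view: the aluminium block is at (324,193), lined up between the fingers. I'm going down and gripping.

{"api": "apply_moves", "payload": {
  "targets": [
    [[0.05,-0.05,-0.8,0,0.6],[0,0,-0.8,0,0.6],[0,0,-0.8,0,0.6],[0,0,-0.8,0,0.6],[0,0,-0.6,0,0.6],[0,0,-0.4,0,0.6],[0,0,0,0,0.6]]
  ]
}}

```text
clock: 1.65
eef_pos: [0.5227, -0.363, 0.0371]
tool_rot: [0.836, 0.549, -0.001, -0.003]
ft_force: [-0.6, -0.3, -0.4]
grip_width: 0.0687
grasp_force: 0.0
```

{"api": "apply_moves", "payload": {
  "targets": [
    [[0,0,0,0,-1],[0,0,0,0,-1],[0,0,0,0,-1],[0,0,0,0,-1],[0,0,0,0,-1],[0,0,0,0,-1]]
  ]
}}

```text
clock: 2.15
eef_pos: [0.5272, -0.365, 0.0431]
tool_rot: [0.835, 0.549, 0.001, 0.002]
ft_force: [-0.6, -0.0, 5.6]
grip_width: 0.0392
grasp_force: 62.0
```

{"api": "apply_moves", "payload": {
  "targets": [
    [[0,0,0.5,0,-1],[0,0,0.9,0,-1],[0,0,0.9,0,-1],[0,0,0.9,0,-1],[0,0,0.6,0,-1],[0,0,0,0,-1]]
  ]
}}

```text
clock: 2.65
eef_pos: [0.5289, -0.3655, 0.2001]
tool_rot: [0.835, 0.55, 0.003, 0.006]
ft_force: [1.3, -0.4, -0.6]
grip_width: 0.0392
grasp_force: 61.4
```

```bash
python3 - <<'E'
from h import *
im,d,C=grab("wrist","w1"); o=get_obs()
print(o["eef_pos"],R.from_quat(o["tool_rot"]).as_matrix()[:,1],o["grip_width"],o["ft_force"])
im,d,C=grab("top","top1"); P=cloud(d,C)
K,k1,Rm,e=C
def proj(p):
    q=(p-e)@Rm; s=q[:2]/q[2]; s=s*(1+k1*s@s); return K[:2,:2]@s+K[:2,2]
# hub from arm pixel, bed axis
print(plane([253,222],C,.112))
im,d,C=grab("scene","scene1"); im0=cv2.imread("pics/w1.png")
cv2.imwrite("pics/both.png",np.hstack([im0[150:,200:440],im[100:350,170:430]]))
E
```

```text
[ 0.52783427 -0.36478105  0.19645691] [ 0.91837037 -0.39563873  0.00811533] 0.039033146082554086 [ 0.07298623  0.45698956 -3.53351494]
[[0.49783636 0.18286303 0.112     ]]
```

View pics/both.png

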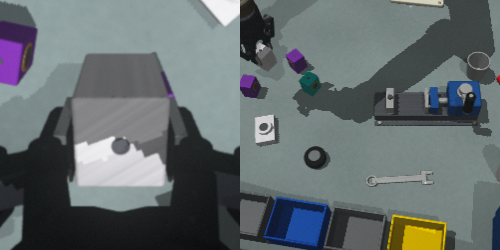

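The block is held upright and square. I'm carrying it over the bed.

{"api": "apply_moves", "payload": {
  "targets": [
    [[0,0.5,0,3.9,-1],[0,0.9,0,3.9,-1],[0,1,0,3.9,-1],[0,1,0,3.9,-1],[0,1,0,3.9,-1],[0,1,0,3.9,-1],[0,1,0,3.9,-1],[0,1,0,3.9,-1]]
  ]
}}

```text
clock: 3.47
eef_pos: [0.5237, -0.0656, 0.1894]
tool_rot: [0.656, 0.755, -0.002, -0.002]
ft_force: [0.8, 0.4, -2.8]
grip_width: 0.0394
grasp_force: 61.3
```

{"api": "apply_moves", "payload": {
  "targets": [
    [[0,1,0,0,-1],[0,0.9,0,0,-1],[0,0.5,0,0,-1],[0,0,0,0,-1],[0,0,0,0,-1],[0,0,0,0,-1]]
  ]
}}

```text
clock: 3.97
eef_pos: [0.5248, 0.028, 0.1904]
tool_rot: [0.657, 0.754, -0.002, -0.001]
ft_force: [1.1, -0.1, -3.0]
grip_width: 0.0395
grasp_force: 61.3
```

```bash
cat > w.py <<'E'
import sys
from h import *
im,d,C=grab("wrist",sys.argv[1]); P=cloud(d,C); z=P[...,2]; o=get_obs(); M=R.from_quat(o["tool_rot"]).as_matrix()
print(o["clock"],o["eef_pos"],np.degrees(np.arctan2(M[1,1],M[0,1])),M[2,:],o["ft_force"])
def rect(m,n):
    p=P[m]
    if len(p)<3: return print(n,len(p))
    r=cv2.minAreaRect(p[:,:2].astype(np.float32)); print(n,len(p),np.round(r[0],4),np.round(r[1],4),round(r[2],1),np.median(p[:,2]).round(4))
x,y=P[...,0],P[...,1]; a=np.array([-.148,.989]); b=np.array([.5257,.0278])
s=(x-b[0])*a[0]+(y-b[1])*a[1]; t=-(x-b[0])*a[1]+(y-b[1])*a[0]
if __name__=="__main__":
    rect((z>.024)&(z<.036)&(abs(t)<.06)&(s>-.12)&(s<.1),'bed')
    rect((z>.055)&(z<.072)&(abs(t)<.05)&(s<-.02)&(s>-.1),'stop')
    rect((z>.055)&(z<.072)&(abs(t)<.05)&(s>.03)&(s<.1),'jaw')
    g=(z>o["eef_pos"][2]-.03)&(z<o["eef_pos"][2]+.05)&(abs(s)<.06)&(abs(t)<.018); rect(g,'held top')
E
python3 w.py w2
```

```text
4.0167 [0.52511097 0.02743764 0.19084407] 7.824851387415305 [-1.95964225e-04 -3.01304904e-03 -9.99995442e-01] [-0.16330305 -0.74979582 -2.31851281]
bed 6886 [0.5214 0.0583] [0.0802 0.1384] 8.5 0.0298
stop 0
jaw 3955 [0.5145 0.1019] [0.0692 0.0493] 8.9 0.0662
held top 10595 [0.5254 0.0301] [0.036  0.0445] 8.5 0.205
```

View pics/w2.png

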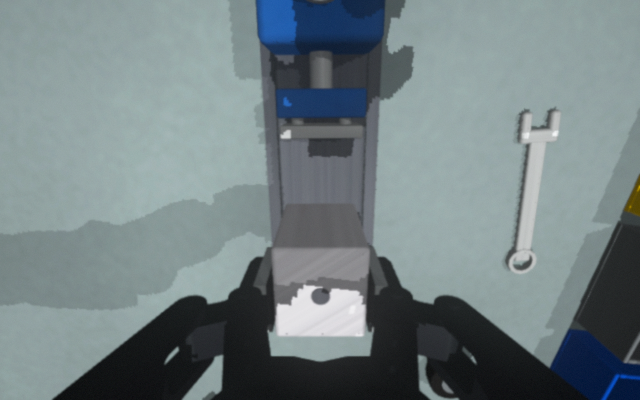

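The wrist view shows the held block centred over the bed. Its centre is (0.5254,0.0301) and the centreline passes within 0.3 mm. The pad face at row ~130 is well clear, so I'm lowering.

{"api": "apply_moves", "payload": {
  "targets": [
    [[0,0,-0.6,0.6,-1],[0,0,-0.8,0,-1],[0,0,-0.8,0,-1],[0,0,-0.4,0,-1],[0,0,-0.1,0,-1],[0,0,0,0,-1],[0,0,0,0,-1]]
  ]
}}

```text
clock: 4.6
eef_pos: [0.5267, 0.0275, 0.085]
tool_rot: [0.653, 0.757, 0.0, 0.0]
ft_force: [0.9, -0.6, -3.4]
grip_width: 0.0395
grasp_force: 61.2
```

{"api": "apply_moves", "payload": {
  "targets": [
    [[0,0,-0.05,0,-1],[0,0,-0.05,0,-1],[0,0,0,0,-1]]
  ]
}}

```text
clock: 4.85
eef_pos: [0.5267, 0.0283, 0.0812]
tool_rot: [0.653, 0.757, 0.001, 0.001]
ft_force: [-0.2, -0.4, -4.4]
grip_width: 0.0396
grasp_force: 61.2
```

{"api": "apply_moves", "payload": {
  "targets": [
    [[0,0,-0.05,0,-1],[0,0,-0.05,0,-1],[0,0,-0.05,0,-1],[0,0,0,0,-1],[0,0,0,0,-1]]
  ]
}}

```text
clock: 5.27
eef_pos: [0.5257, 0.0284, 0.0741]
tool_rot: [0.653, 0.758, -0.0, -0.0]
ft_force: [0.5, -0.3, -3.2]
grip_width: 0.0391
grasp_force: 61.2
```

{"api": "apply_moves", "payload": {
  "targets": [
    [[0,0,-0.05,0,-1],[0,0,-0.03,0,-1],[0,0,0,0,-1],[0,0,0,0,-1]]
  ]
}}

```text
clock: 5.6
eef_pos: [0.5262, 0.0284, 0.073]
tool_rot: [0.653, 0.758, 0.001, 0.001]
ft_force: [-3.3, 0.1, 9.9]
grip_width: 0.0394
grasp_force: 62.7
```

Contact with the bed. Releasing.

{"api": "apply_moves", "payload": {
  "targets": [
    [[0,0,0.04,0,-0.5],[0,0,0,0,0.5],[0,0,0,0,0.5],[0,0,0,0,0.5],[0,0,0,0,0.5],[0,0,0,0,0.5]]
  ]
}}

```text
clock: 6.1
eef_pos: [0.526, 0.0284, 0.0726]
tool_rot: [0.653, 0.757, -0.0, -0.0]
ft_force: [-0.1, 0.3, 0.1]
grip_width: 0.0639
grasp_force: 0.0
```

{"api": "apply_moves", "payload": {
  "targets": [
    [[0,0,0.3,0,0.5],[0,0,0.7,0,0.5],[0,0,0.9,0,0.5],[0,0,0.9,0,0.5],[0,0,0.9,0,0.5],[0,0,0.3,0,0.5],[0,0,0,0,0.5],[0,0,0,0,0.5]]
  ]
}}

```text
clock: 6.77
eef_pos: [0.5263, 0.0284, 0.2331]
tool_rot: [0.653, 0.757, 0.001, 0.001]
ft_force: [0.1, 0.2, -0.3]
grip_width: 0.0638
grasp_force: 0.0
```

```bash
cat > t.py <<'E'
import sys; from h import *
im,d,C=grab("top",sys.argv[1]); P=cloud(d,C); x,y,z=P[...,0],P[...,1],P[...,2]
a=np.array([-.148,.989]); b=np.array([.5257,.0278])
s=(x-b[0])*a[0]+(y-b[1])*a[1]; t=-(x-b[0])*a[1]+(y-b[1])*a[0]
def st(m,n): print(n,m.sum(),*(np.round([np.percentile(q[m],k) for k in(1,50,99)],4) for q in(s,t,z))) if m.sum()>3 else print(n,0)
st((z>.08)&(z<.098)&(abs(t)<.04)&(abs(s)<.045),'block')
st((z>.053)&(z<.075)&(abs(t)<.05)&(s<-.02)&(s>-.1),'stop')
st((z>.053)&(z<.075)&(abs(t)<.05)&(s>.02)&(s<.12),'jaw')
m=(z>.15)&(z<.19)&(abs(s-.16)<.09)&(abs(t)<.09); st(m,'sleeve')
if m.sum()>9: print(cv2.minAreaRect(P[m][:,:2].astype(np.float32)))
E
python3 w.py w3; python3 t.py top2
```

```text
6.8167 [0.52542017 0.02832616 0.23166184] 8.483628959232805 [ 1.24586955e-04 -1.46453435e-03 -9.99998920e-01] [ 0.05868032  0.10304434 -0.1153846 ]
bed 5330 [0.5256 0.0308] [0.0802 0.1931] 8.5 0.0298
stop 1491 [ 0.5331 -0.0196] [0.0699 0.0227] 8.7 0.0638
jaw 2893 [0.5145 0.1022] [0.0694 0.0487] 8.4 0.0662
held top 0
block 0
stop 0
jaw 0
sleeve 110 [0.1478 0.1584 0.1714] [-0.0774 -0.0634 -0.0528] [0.1524 0.1709 0.1782]
((0.5665841102600098, 0.19533216953277588), (0.025078434497117996, 0.02443695440888405), 3.1554524898529053)
```

```bash
python3 - <<'E'
from h import *
im,d,C=load("w3"); P=cloud(d,C); z=P[...,2]; m=(z>.08)&(z<.098)&(abs(P[...,1]-.03)<.05)
print(m.sum(),cv2.minAreaRect(P[m][:,:2].astype(np.float32)),np.percentile(z[m],[2,50,98])); print(get_obs()["joint_pos"])
E
```

```text
2058 ((0.5263263583183289, 0.030384548008441925), (0.040149129927158356, 0.04331212490797043), 8.158177375793457) [0.08442118 0.08777373 0.08931533]
[ 5.38493351e-02  3.01910339e-01  4.18353675e-02  1.31404646e+00
 -4.22206407e-05  1.47661639e+00]
```

The block stands square at (0.5263, 0.0304) with its top at 88 mm. Now I'm going to the sleeve, with a half turn of the wrist so its camera faces the block during winding.

{"api": "apply_moves", "payload": {
  "targets": [
    [[0.13,0.52,0,7.1,0.5],[0.13,0.52,0,7.1,0.5],[0.13,0.52,0,7.1,0.5],[0.13,0.52,0,7.1,0.5],[0.13,0.52,0,7.1,0.5],[0.13,0.52,0,7.1,0.5],[0.13,0.52,0,7.1,0.5],[0.11,0.54,0,7.1,0.5]]
  ]
}}

```text
clock: 7.53
eef_pos: [0.5659, 0.1961, 0.2299]
tool_rot: [0.211, 0.977, -0.001, -0.002]
ft_force: [-0.8, 0.2, -0.1]
grip_width: 0.0642
grasp_force: 0.0
```

{"api": "apply_moves", "payload": {
  "targets": [
    [[0,0,0,7.1,0.5],[0,0,0,7.1,0.5],[0,0,0,7.1,0.5],[0,0,0,7.1,0.5],[0,0,0,7.1,0.5],[0,0,0,7.1,0.5],[0,0,0,7.1,0.5],[0,0,0,7.1,0.5]]
  ]
}}

```text
clock: 8.2
eef_pos: [0.5657, 0.1952, 0.2299]
tool_rot: [-0.279, 0.96, -0.0, -0.002]
ft_force: [0.2, -0.4, 0.6]
grip_width: 0.0638
grasp_force: 0.0
```

{"api": "apply_moves", "payload": {
  "targets": [
    [[0,0,0,7.1,0.5],[0,0,0,7.1,0.5],[0,0,0,7.1,0.5],[0,0,0,7.1,0.5],[0,0,0,7.1,0.5],[0,0,0,7.1,0.5],[0,0,0,7.1,0.5],[0,0,0,7.1,0.5]]
  ]
}}

```text
clock: 8.87
eef_pos: [0.5657, 0.1952, 0.2299]
tool_rot: [-0.702, 0.712, 0.001, -0.002]
ft_force: [0.9, -0.7, -0.1]
grip_width: 0.064
grasp_force: 0.0
```

{"api": "apply_moves", "payload": {
  "targets": [
    [[0,0,0,7.1,0.5],[0,0,0,2.5,0.5],[0,0,0,0,0.5],[0,0,0,0,0.5]]
  ]
}}

```text
clock: 9.2
eef_pos: [0.5659, 0.1953, 0.2306]
tool_rot: [0.757, -0.653, -0.001, 0.002]
ft_force: [0.6, 0.3, 0.8]
grip_width: 0.064
grasp_force: 0.0
```

```bash
cat > c.py <<'E'
import sys; from h import *
im,d,C=grab("wrist",sys.argv[1]); P=cloud(d,C); x,y,z=P[...,0],P[...,1],P[...,2]; o=get_obs()
a=np.array([-.148,.989]); b=np.array([.5257,.0278])
s=(x-b[0])*a[0]+(y-b[1])*a[1]; t=-(x-b[0])*a[1]+(y-b[1])*a[0]
def st(m,n): print(n,m.sum(),*(np.round([np.percentile(q[m],k) for k in(2,50,98)],4) for q in(s,t,z))) if m.sum()>3 else print(n,0)
print(o["clock"],o["eef_pos"],o["joint_pos"][5],o["ft_force"])
st((z>.08)&(z<.098)&(abs(t)<.04)&(abs(s)<.055),'block')
st((z>.053)&(z<.074)&(abs(t)<.05)&(s<-.02)&(s>-.1),'stop')
st((z>.053)&(z<.074)&(abs(t)<.05)&(s>.0)&(s<.12),'jaw')
st((z>.16)&(z<.18)&(abs(s-.16)<.09)&(abs(t)<.09),'sleeve')
E
python3 c.py w4
```

```text
9.25 [0.56613759 0.1953517  0.23103641] -1.3853573658489542 [-0.04584333  0.27764308  0.02127271]
block 1402 [0.0073 0.016  0.0242] [-0.0206 -0.0015  0.0176] [0.0818 0.0877 0.0893]
stop 0
jaw 4062 [0.0154 0.0733 0.1155] [-0.0345 -0.002   0.0322] [0.0539 0.0658 0.0715]
sleeve 1364 [0.1466 0.1567 0.1708] [-0.0765 -0.0649 -0.0531] [0.1618 0.172  0.1785]
```

View pics/w4.png

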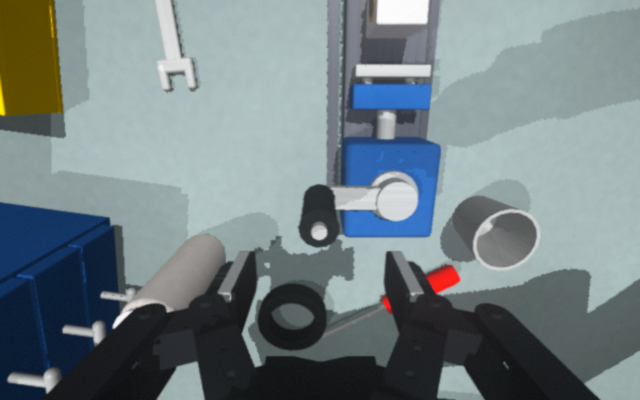

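The wrist view shows the sleeve top at (318,232), centred between the open fingers. The pad (row ~70), the blue jaw (row ~95) and the block (row ~15) all stay in view. I'm going down and gripping the sleeve.

{"api": "apply_moves", "payload": {
  "targets": [
    [[0,0,-0.5,0,0.5],[0,0,-0.8,0,0.5],[0,0,-0.6,0,0.5],[0,0,-0.1,0,0.5],[0,0,0,0,0.5]]
  ]
}}

```text
clock: 9.67
eef_pos: [0.565, 0.1949, 0.1503]
tool_rot: [0.757, -0.653, -0.001, 0.003]
ft_force: [1.0, 0.2, 1.2]
grip_width: 0.0639
grasp_force: 0.0
```

{"api": "apply_moves", "payload": {
  "targets": [
    [[0,0,0,0,-1],[0,0,0,0,-1],[0,0,0,0,-1],[0,0,0,0,-1],[0,0,0,0,-1],[0,0,0,0,-1],[0,0,0,0,-1]]
  ]
}}

```text
clock: 10.25
eef_pos: [0.5667, 0.1958, 0.1551]
tool_rot: [0.757, -0.653, 0.0, -0.001]
ft_force: [-3.7, -0.7, 6.1]
grip_width: 0.0237
grasp_force: 58.9
```

```bash
python3 c.py w5; python3 - <<'E'
import numpy as np
p0=np.array([.0644,.0096]);th0=np.arctan2(p0[1],p0[0])
# clockwise: angle decreases
A=th0-np.radians(np.arange(0,361,12)); p=.065*np.c_[np.cos(A),np.sin(A)]
print((np.diff(p,axis=0)/.04).round(2).tolist())
E
```

```text
10.3 [0.56664056 0.1958024  0.15507094] -1.3864921852409393 [-4.55554125 -0.17751694  5.61693346]
block 0
stop 0
jaw 7543 [0.0236 0.0737 0.1156] [-0.035  -0.0017  0.032 ] [0.0539 0.0658 0.0708]
sleeve 5074 [0.1466 0.1533 0.1703] [-0.087  -0.0651 -0.0425] [0.1608 0.172  0.1789]
[[0.01, -0.34], [-0.06, -0.34], [-0.12, -0.32], [-0.19, -0.28], [-0.24, -0.24], [-0.29, -0.18], [-0.32, -0.12], [-0.34, -0.05], [-0.34, 0.02], [-0.33, 0.09], [-0.3, 0.16], [-0.26, 0.22], [-0.21, 0.27], [-0.15, 0.3], [-0.08, 0.33], [-0.01, 0.34], [0.06, 0.34], [0.12, 0.32], [0.19, 0.28], [0.24, 0.24], [0.29, 0.18], [0.32, 0.12], [0.34, 0.05], [0.34, -0.02], [0.33, -0.09], [0.3, -0.16], [0.26, -0.22], [0.21, -0.27], [0.15, -0.3], [0.08, -0.33]]
```

The sleeve is held. I'm winding clockwise at 12° per row and checking the first call.

{"api": "apply_moves", "payload": {
  "targets": [
    [[0.01,-0.34,0,0,-1],[-0.06,-0.34,0,0,-1],[-0.12,-0.32,0,0,-1],[-0.19,-0.28,0,0,-1],[-0.24,-0.24,0,0,-1],[-0.29,-0.18,0,0,-1],[-0.32,-0.12,0,0,-1]]
  ]
}}

```text
clock: 10.88
eef_pos: [0.522, 0.1256, 0.1551]
tool_rot: [0.758, -0.652, 0.001, -0.006]
ft_force: [7.1, 9.5, -3.1]
grip_width: 0.0236
grasp_force: 59.0
```

```bash
python3 c.py w6
```

```text
10.9333 [0.51939219 0.12483717 0.15515823] -1.4865370593690128 [ 2.73924552  6.96711898 -3.28330892]
block 5490 [-0.019   0.0007  0.0228] [-0.0194 -0.0006  0.0182] [0.0862 0.0878 0.0893]
stop 1150 [-0.0403 -0.0379 -0.037 ] [-0.0325  0.0005  0.0332] [0.0535 0.0627 0.065 ]
jaw 6012 [0.0447 0.0686 0.116 ] [-0.0337  0.002   0.0337] [0.0537 0.0658 0.0709]
sleeve 5058 [0.0842 0.0904 0.1078] [-0.033  -0.0105  0.0123] [0.1609 0.1719 0.1789]
```

The winding works: force is reasonable and the wrist camera sees stop, block and pad. About 9.4 rad remain to contact. I'm continuing.

{"api": "apply_moves", "payload": {
  "targets": [
    [[-0.34,-0.05,0,0,-1],[-0.34,0.02,0,0,-1],[-0.33,0.09,0,0,-1],[-0.3,0.16,0,0,-1],[-0.26,0.22,0,0,-1],[-0.21,0.27,0,0,-1],[-0.15,0.3,0,0,-1],[-0.08,0.33,0,0,-1]]
  ]
}}

```text
clock: 11.6
eef_pos: [0.4386, 0.1737, 0.155]
tool_rot: [0.757, -0.654, 0.004, 0.001]
ft_force: [-1.0, -9.9, 8.8]
grip_width: 0.0234
grasp_force: 61.1
```

{"api": "apply_moves", "payload": {
  "targets": [
    [[-0.01,0.34,0,0,-1],[0.06,0.34,0,0,-1],[0.12,0.32,0,0,-1],[0.19,0.28,0,0,-1],[0.24,0.24,0,0,-1],[0.29,0.18,0,0,-1],[0.32,0.12,0,0,-1],[0.34,0.05,0,0,-1]]
  ]
}}

```text
clock: 12.27
eef_pos: [0.4978, 0.2526, 0.155]
tool_rot: [0.758, -0.652, -0.002, 0.0]
ft_force: [-10.3, -0.8, 10.0]
grip_width: 0.0235
grasp_force: 61.4
```

{"api": "apply_moves", "payload": {
  "targets": [
    [[0.34,-0.02,0,0,-1],[0.33,-0.09,0,0,-1],[0.3,-0.16,0,0,-1],[0.26,-0.22,0,0,-1],[0.21,-0.27,0,0,-1],[0.15,-0.3,0,0,-1],[0.08,-0.33,0,0,-1]]
  ]
}}

```text
clock: 12.85
eef_pos: [0.5662, 0.199, 0.1551]
tool_rot: [0.758, -0.652, -0.003, -0.003]
ft_force: [-6.5, 9.1, 7.2]
grip_width: 0.0235
grasp_force: 60.9
```

```bash
python3 c.py w7
```

```text
12.9 [0.56662274 0.19627697 0.15508428] -1.388400257865056 [-4.08016035  5.9269546   5.24677345]
block 0
stop 0
jaw 8973 [0.0266 0.0521 0.1155] [-0.0347 -0.0013  0.032 ] [0.0537 0.0655 0.0687]
sleeve 5038 [0.1503 0.1565 0.1738] [-0.0871 -0.0652 -0.0427] [0.1608 0.1719 0.1789]
```

{"api": "apply_moves", "payload": {
  "targets": [
    [[0.01,-0.34,0,0,-1],[-0.06,-0.34,0,0,-1],[-0.12,-0.32,0,0,-1],[-0.19,-0.28,0,0,-1],[-0.24,-0.24,0,0,-1],[-0.29,-0.18,0,0,-1],[-0.32,-0.12,0,0,-1]]
  ]
}}

```text
clock: 13.48
eef_pos: [0.522, 0.1256, 0.1552]
tool_rot: [0.758, -0.652, 0.001, -0.006]
ft_force: [7.1, 9.2, -3.2]
grip_width: 0.0235
grasp_force: 60.1
```

```bash
python3 c.py w8
```

```text
13.5333 [0.51941017 0.1248655  0.15514887] -1.4865628814337832 [ 2.58586337  6.35829202 -2.56040619]
block 5648 [-0.0234 -0.0035  0.0188] [-0.0194 -0.0005  0.0183] [0.0861 0.0878 0.0893]
stop 1153 [-0.0402 -0.0378 -0.037 ] [-0.0324  0.0004  0.0332] [0.0535 0.0626 0.065 ]
jaw 6784 [0.0204 0.0466 0.116 ] [-0.0335  0.0014  0.0335] [0.0536 0.0657 0.0703]
sleeve 5085 [0.0842 0.0905 0.1077] [-0.0331 -0.0106  0.0123] [0.1607 0.1719 0.1791]
```

View pics/w8.png

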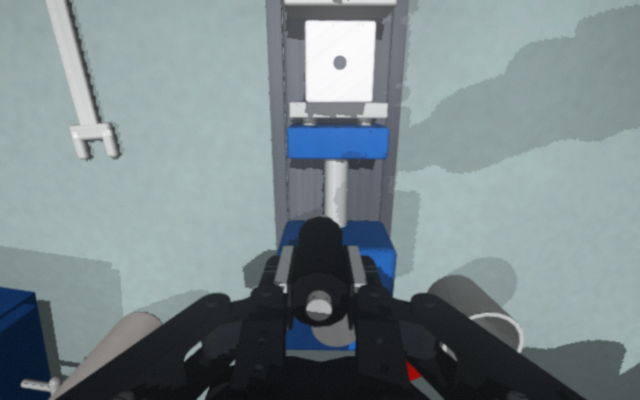

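The pad is now pushing the block, and the wrist view shows it square with about 13 mm (≈3.2 rad) left to the stop. I'm winding on, then going in short steps to read the push.

{"api": "apply_moves", "payload": {
  "targets": [
    [[-0.34,-0.05,0,0,-1],[-0.34,0.02,0,0,-1],[-0.33,0.09,0,0,-1],[-0.3,0.16,0,0,-1],[-0.26,0.22,0,0,-1],[-0.21,0.27,0,0,-1],[-0.15,0.3,0,0,-1],[-0.08,0.33,0,0,-1]]
  ]
}}

```text
clock: 14.2
eef_pos: [0.4386, 0.1737, 0.155]
tool_rot: [0.757, -0.654, 0.004, 0.001]
ft_force: [-1.5, -10.2, 8.1]
grip_width: 0.0237
grasp_force: 61.3
```

{"api": "apply_moves", "payload": {
  "targets": [
    [[-0.01,0.34,0,0,-1],[0.06,0.34,0,0,-1],[0.12,0.32,0,0,-1]]
  ]
}}

```text
clock: 14.45
eef_pos: [0.4429, 0.2146, 0.155]
tool_rot: [0.757, -0.653, 0.001, 0.002]
ft_force: [-6.2, -8.0, 11.5]
grip_width: 0.0237
grasp_force: 61.7
```

{"api": "apply_moves", "payload": {
  "targets": [
    [[0.19,0.28,0,0,-1],[0.24,0.24,0,0,-1]]
  ]
}}

```text
clock: 14.62
eef_pos: [0.4595, 0.2368, 0.155]
tool_rot: [0.758, -0.653, -0.001, 0.002]
ft_force: [-8.7, -5.2, 11.7]
grip_width: 0.0235
grasp_force: 61.8
```

{"api": "apply_moves", "payload": {
  "targets": [
    [[0.29,0.18,0,0,-1],[0.32,0.12,0,0,-1]]
  ]
}}

```text
clock: 14.78
eef_pos: [0.484, 0.2501, 0.155]
tool_rot: [0.758, -0.652, -0.002, 0.001]
ft_force: [-9.7, -2.2, 10.6]
grip_width: 0.0234
grasp_force: 61.7
```

```bash
python3 c.py w9
```

```text
14.8333 [0.486952   0.25085996 0.1550365 ] -1.2455175424046157 [-5.51427513  2.44921785  8.95104824]
block 0
stop 0
jaw 601 [0.0861 0.0934 0.1007] [-0.0069  0.0003  0.0073] [0.0533 0.0559 0.0581]
sleeve 5074 [0.2126 0.2192 0.2363] [-0.0142  0.0089  0.0311] [0.1608 0.172  0.179 ]
```

Push is still about 10 N at index 52, so it's not yet tight. Stepping on.

{"api": "apply_moves", "payload": {
  "targets": [
    [[0.34,0.05,0,0,-1],[0.34,-0.02,0,0,-1]]
  ]
}}

```text
clock: 15.0
eef_pos: [0.511, 0.2521, 0.155]
tool_rot: [0.758, -0.652, -0.003, 0.0]
ft_force: [-12.3, 1.4, 10.9]
grip_width: 0.0233
grasp_force: 61.7
```

{"api": "apply_moves", "payload": {
  "targets": [
    [[0.33,-0.09,0,0,-1]]
  ]
}}

```text
clock: 15.08
eef_pos: [0.5243, 0.2489, 0.155]
tool_rot: [0.758, -0.652, -0.003, -0.0]
ft_force: [-11.7, 1.8, 9.7]
grip_width: 0.0233
grasp_force: 61.7
```

{"api": "apply_moves", "payload": {
  "targets": [
    [[0.3,-0.16,0,0,-1]]
  ]
}}

```text
clock: 15.17
eef_pos: [0.5363, 0.2431, 0.155]
tool_rot: [0.759, -0.652, -0.004, -0.001]
ft_force: [-13.9, 5.1, 10.3]
grip_width: 0.0236
grasp_force: 61.7
```

```bash
python3 c.py w10; cat > g.py <<'E'
import sys; from h import *
a=np.array([-.148,.989]); b=np.array([.5257,.0278])
for f in sys.argv[1:]:
    im,d,C=load(f); P=cloud(d,C); x,y,z=P[...,0],P[...,1],P[...,2]
    s=(x-b[0])*a[0]+(y-b[1])*a[1]; t=-(x-b[0])*a[1]+(y-b[1])*a[0]
    h=cv2.cvtColor(im,cv2.COLOR_BGR2HSV); bl=(h[...,0]>95)&(h[...,0]<125)&(h[...,1]>120)
    J=(z>.058)&(z<.074)&(abs(t)<.034)&(s>-.01)&(s<.085)
    pad=J&~bl&(h[...,1]<60); B=J&bl; f3=lambda q:np.round(np.percentile(q,[2,10,50,90,98])*1000,1) if q.size>9 else q.size
    print(f,'pad',pad.sum(),f3(s[pad]),'blue',B.sum(),f3(s[B]))
E
python3 g.py w4 w5 w6 w7 w8 w9 w10
```

```text
15.2167 [0.53847626 0.24160817 0.15502702] -1.3006437971298295 [-9.00158355  3.81045808  9.63350831]
block 0
stop 0
jaw 1022 [0.0719 0.0844 0.0974] [-0.0072 -0.0007  0.0069] [0.0533 0.0559 0.058 ]
sleeve 5056 [0.1982 0.2045 0.2217] [-0.065  -0.0418 -0.0197] [0.1609 0.1719 0.179 ]
w4 pad 1241 [ 6.6 23.4 54.3 59.9 60.5] blue 1684 [66.6 68.2 75.1 82.7 84.4]
w5 pad 2283 [23.4 23.8 54.3 59.6 60.3] blue 3044 [66.9 68.3 75.6 83.1 84.5]
w6 pad 1478 [44.6 44.8 49.2 53.5 54.4] blue 3020 [60.6 61.3 70.3 79.6 81.6]
w7 pad 2169 [25.9 26.8 31.2 35.2 35.5] blue 4152 [42.1 43.9 52.6 61.6 63.2]
w8 pad 1504 [19.7 20.9 24.7 28.7 29.4] blue 3246 [35.5 37.  45.7 54.7 56.8]
w9 pad 0 0 blue 0 0
w10 pad 13 [72.6 73.5 77.3 81.9 83.2] blue 0 0
```

```bash
python3 - <<'E'
from h import *
grab("top","top3"); grab("scene","scene3")
E
python3 g.py top0 top3 scene0 scene3
python3 - <<'E'
from h import *
a=np.array([-.148,.989]); b=np.array([.5257,.0278])
for f in("top3","scene3"):
    im,d,C=load(f);P=cloud(d,C);x,y,z=P[...,0],P[...,1],P[...,2]
    s=(x-b[0])*a[0]+(y-b[1])*a[1]; t=-(x-b[0])*a[1]+(y-b[1])*a[0]
    for n,m in dict(block=(z>.08)&(z<.098)&(abs(t)<.03)&(abs(s)<.055),stop=(z>.055)&(z<.074)&(abs(t)<.04)&(s<-.034)&(s>-.07)).items():
        print(f,n,m.sum(),np.round(np.percentile(s[m],[2,50,98])*1000,1) if m.sum()>9 else'')
A,B=[cv2.imread(f"pics/{f}.png") for f in("top3","scene3")]
cv2.imwrite("pics/v3.png",np.hstack([cv2.resize(A[170:260,225:360],(540,360),interpolation=2),cv2.resize(B[165:240,300:355],(260,360),interpolation=2)]))
E
```

```text
top0 pad 100 [50.2 50.9 55.1 59.3 66.3] blue 187 [66.5 68.2 75.8 83.2 84.8]
top3 pad 100 [ 2.1  7.5 11.7 15.9 69.8] blue 212 [20.2 22.  30.5 39.1 40.8]
scene0 pad 79 [49.9 50.3 54.8 58.9 59.7] blue 137 [66.2 67.7 75.  82.7 84.3]
scene3 pad 95 [-9.7  4.3 10.5 16.1 59.8] blue 156 [21.1 21.8 30.4 38.9 40.9]
top3 block 265 [-36.5 -15.5   5.6]
top3 stop 219 [-58.8 -48.4 -38.1]
scene3 block 200 [-37.5 -15.3   4.3]
scene3 stop 170 [-58.3 -49.  -36.2]
```

View pics/v3.png

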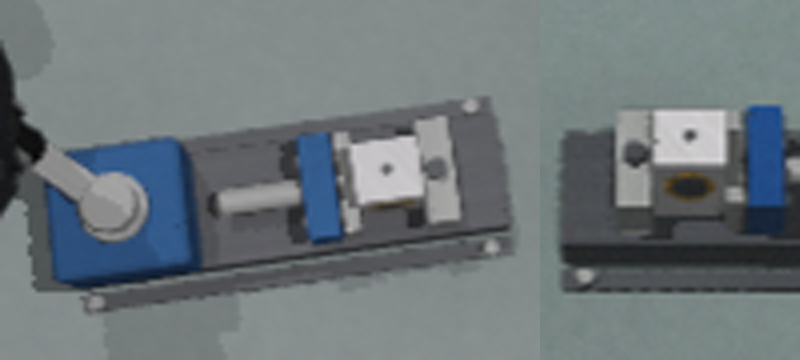

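Both fixed views show the block square against the stop. The spring is compressed about 2–3 mm (40–65 N). One more small step and a reading.

{"api": "apply_moves", "payload": {
  "targets": [
    [[0.26,-0.22,0,0,-1]]
  ]
}}

```text
clock: 15.4
eef_pos: [0.546, 0.2357, 0.155]
tool_rot: [0.759, -0.651, -0.004, -0.002]
ft_force: [-11.4, 9.0, 6.7]
grip_width: 0.0237
grasp_force: 61.5
```

```bash
cat > k.py <<'E'
import sys; from h import *
n=sys.argv[1]; o=get_obs(); p=o["eef_pos"][:2]-np.array([.502,.186]); th=np.arctan2(p[1],p[0]); T=np.array([np.sin(th),-np.cos(th)])
print(o["clock"],'th',np.degrees(th),'r',np.hypot(*p),'push',-o["ft_force"][:2]@T,'grip',o["grasp_force"])
a=np.array([-.148,.989]); b=np.array([.5257,.0278])
for c in("top","scene"):
  v=[]
  for i in range(2):
    im,d,C=grab(c,c+n+str(i)); P=cloud(d,C); v.append((im,P))
  for f,L in ((c+"0",[(load(c+"0")[0],cloud(*load(c+"0")[1:]))]),("now",v)):
    for im,P in L:
      x,y,z=P[...,0],P[...,1],P[...,2]; s=(x-b[0])*a[0]+(y-b[1])*a[1]; t=-(x-b[0])*a[1]+(y-b[1])*a[0]
      h=cv2.cvtColor(im,cv2.COLOR_BGR2HSV); bl=(h[...,0]>95)&(h[...,0]<125)&(h[...,1]>120)
      J=(z>.06)&(z<.07)&(abs(t)<.033)&(s<.086); B=J&bl&(s>0); lo=np.median(s[B])-.026
      Q=J&~bl&(h[...,1]<60)&(s>lo)&(s<lo+.017)&(abs(t)>.022)
      print(c,f,'pad mean',(s[Q].mean()*1000).round(2),Q.sum(),'blue',(s[B].mean()*1000).round(2),'diff',((s[B].mean()-s[Q].mean())*1000).round(2))
E
python3 k.py a
```

```text
15.4 th 48.48443208605712 r 0.06635086534295864 push 14.541744984927595 grip 61.500898003578186
top top0 pad mean 55.32 30 blue 75.98 diff 20.66
top now pad mean 11.61 32 blue 30.1 diff 18.49
top now pad mean 11.32 32 blue 30.01 diff 18.69
scene scene0 pad mean 55.64 23 blue 76.09 diff 20.45
scene now pad mean 11.57 22 blue 30.06 diff 18.49
scene now pad mean 11.46 24 blue 30.08 diff 18.62
```

```bash
sed -i 's/(s<.086)/(s<.095)/' k.py; python3 k.py b
```

```text
15.6 th 46.08106093218703 r 0.06629216479804911 push 8.367725769202792 grip 61.277151703834534
top top0 pad mean 55.66 28 blue 77.16 diff 21.51
top now pad mean 11.28 33 blue 29.92 diff 18.64
top now pad mean 11.44 33 blue 29.94 diff 18.5
scene scene0 pad mean 55.64 23 blue 76.77 diff 21.14
scene now pad mean 11.48 26 blue 29.92 diff 18.43
scene now pad mean 11.98 25 blue 29.92 diff 17.94
```

Estimates are 60–77 N, so I'll add one more step (about +15 N).

{"api": "apply_moves", "payload": {
  "targets": [
    [[0.1,-0.12,0,0,-1],[0.1,-0.12,0,0,-1],[0,0,0,0,-1]]
  ]
}}

```text
clock: 16.05
eef_pos: [0.5552, 0.2254, 0.1551]
tool_rot: [0.758, -0.652, -0.004, -0.002]
ft_force: [-8.8, 7.5, 7.5]
grip_width: 0.0231
grasp_force: 61.3
```

```bash
python3 k.py c; python3 c.py w11; python3 g.py w11
```

```text
16.05 th 36.54205181987103 r 0.0661618878235326 push 11.209025882003239 grip 61.31152153015137
top top0 pad mean 55.66 28 blue 77.16 diff 21.51
top now pad mean 11.68 33 blue 29.47 diff 17.79
top now pad mean 11.16 31 blue 29.4 diff 18.24
scene scene0 pad mean 55.64 23 blue 76.77 diff 21.14
scene now pad mean 11.28 21 blue 29.16 diff 17.88
scene now pad mean 11.51 25 blue 29.07 diff 17.56
16.3 [0.55511731 0.22540482 0.15505552] -1.3396424177306312 [-8.88134593  7.18962047  6.99308663]
block 0
stop 0
jaw 1805 [0.052  0.0747 0.1159] [-0.0288 -0.0011  0.0084] [0.0532 0.0559 0.0659]
sleeve 5057 [0.178  0.1843 0.2016] [-0.0808 -0.0581 -0.0355] [0.1608 0.1719 0.1789]
w11 pad 21 [53.6 56.5 70.2 79.1 81.6] blue 0 0
```

Spring compression is now about 3.6 mm (~73 N by camera, ~90 N by push), both inside the band. Releasing and lifting clear.

{"api": "apply_moves", "payload": {
  "targets": [
    [[0,0,0,0,-1],[0,0,0,0,0.3],[0,0,0,0,0.3],[0,0,0,0,0.3],[0,0,0,0,0.3],[0,0,0,0,0.3],[0,0,0,0,0.3]]
  ]
}}

```text
clock: 16.88
eef_pos: [0.5574, 0.2217, 0.1527]
tool_rot: [0.757, -0.653, 0.0, -0.0]
ft_force: [-0.3, -0.1, 0.0]
grip_width: 0.0556
grasp_force: 0.0
```

{"api": "apply_moves", "payload": {
  "targets": [
    [[0,0,0.3,0,0.3],[0,0,0.6,0,0.3],[0,0,0.8,0,0.3],[0,0,0.8,0,0.3],[0,0,0.8,0,0.3],[0,0,0.4,0,0.3],[0,0,0,0,0.3],[0,0,0,0,0.3]]
  ]
}}

```text
clock: 17.55
eef_pos: [0.5579, 0.222, 0.3018]
tool_rot: [0.757, -0.653, 0.001, -0.001]
ft_force: [-0.3, 0.1, -0.5]
grip_width: 0.0556
grasp_force: 0.0
```

```bash
python3 k.py d; python3 c.py w12; python3 g.py w12
```

```text
17.55 th 32.79502848501691 r 0.0664460152646958 push 0.2132657835132732 grip 0.0
top top0 pad mean 55.66 28 blue 77.16 diff 21.51
top now pad mean 11.27 33 blue 29.41 diff 18.14
top now pad mean 11.22 32 blue 29.42 diff 18.21
scene scene0 pad mean 55.64 23 blue 76.77 diff 21.14
scene now pad mean 11.14 25 blue 28.95 diff 17.81
scene now pad mean 10.71 24 blue 28.84 diff 18.13
17.8 [0.55654473 0.2216462  0.29886339] -1.3397887542334148 [ 0.25618275 -0.26374958  0.18151134]
block 0
stop 0
jaw 3097 [0.0103 0.031  0.0914] [-0.0336 -0.0008  0.0324] [0.0537 0.0655 0.0683]
sleeve 768 [0.1782 0.1888 0.2019] [-0.0694 -0.0577 -0.0457] [0.1622 0.172  0.1786]
w12 pad 567 [ 9.7 10.3 13.5 16.3 44.4] blue 1627 [18.3 20.5 29.6 38.8 39.8]
```

```bash
python3 -c "
from workcell import order; print(order.job_done())"
```

```text
the job is handed in; nothing more can be done
None
```

The block is clamped upright and square against the stop at an estimated 70–90 N, and the sleeve was held throughout the winding. The hand has let go, and the job is handed in at about 18 s, with the verdict not shown.

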